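Size a jar lid in the tapered lid gauge

TASK

Size the small knobbed wooden lid in the lid gauge: set it flat in the wide end of the tapered slot, slide it along until it wedges between the two fences with a gentle push of about 10 newtons, then leave it wedged and slide the brass marker back from the narrow end until its blade just touches the lid's rim, without pushing the lid loose. Do not ram the lid into the fences, and leave the other things on the counter where they are.

Things in the scene. Friction and masses are not known exactly. Their poses are not given: they have to be found in the camera images.
- lid: The stock to be sized: a small light-wood lid, a disc 60 mm across and 24 mm thick with a plain upright round knob on top, 22 mm across and 28 mm high (52 mm over all). Weighs about 0.08 to 0.17 kg. It stands loose on the counter, knob up. Origin: centre of its underside, z up.
- gauge: Lid gauge fixed to the counter: board 260 mm long (x) by 170 mm (y -80 to +90), its top 12 mm above the counter. Two low fences on it form a slot, open above and at both ends, that narrows along +x: about 85 mm wide at x = -110 mm, 62 at x = 0, 39 at x = +110. Brass rail along x at y = +76. Origin: on the counter below the slot's middle (x = 0); x towards the narrow end, z up.
- slot_mouth (a point): On the board's top face, on the slot's middle line, 80 mm before the middle (gauge x = -80), where the slot is about 79 mm wide. Axes as the gauge's. From here the lid slides along +x and wedges with its centre between about x = -15 and +33 of the gauge: 1 mm of slot width shifts the stop by 5 mm, so feel for it. Let go, it stays wedged; backing it out takes about two thirds of the push used.
- fence_a: The fence on the gauge's +y side, 220 mm long, 16 wide, 12 high (its top is 24 mm above the counter, half-way up the seated lid). Origin: middle of its slot-side face, at its foot on the board; x along the face towards the narrow end, the slot is on its -y side. Fixed, 6 degrees off the slot's axis.
- fence_b: The other fence, on the gauge's -y side: a strip like fence_a, clamped firm on two steel feet. Origin: nominal middle of its slot-side face, at its foot; x along the face to the narrow end, slot on its +y side. Pose is that of the feet: the strip itself sits up to 4 mm nearer to or farther from the slot, unmeasured; its angle to the slot's axis is 6 degrees give or take 1.2.
- marker (a joint): Travel (m) of the brass marker along its rail: 0 at the narrow end, growing as it slides towards the wide end (gauge -x), up to 0.14. Slides with about 1.2 N of friction and stays where it is left. Starts between 0 and 0.02.
- marker_edge (a point): Middle of the marker blade's flat face towards the lid, 31 mm above the counter, on the slot's middle line. The blade crosses the slot above the fences (6 mm thick, y -15 to +75 mm, 27 to 35 mm above the counter) so it meets the lid's rim, 30 mm ahead of the lid's centre. Axes as the gauge's.
- marker_grip (a point): Grip point on the marker's upright dark-wood tab (12 mm along the slot, 24 mm across, top 69 mm above the counter, 38 mm above the brass saddle under it). This point is 57 mm above the counter, 14 mm behind (gauge +x) and 73 mm to the gauge's +y of marker_edge.
- big_lid: Bystander: a second, bigger wooden lid with a knob (84 mm across, 18 mm thick), not part of the job.
- spoon: Bystander: wooden spoon, 240 mm.
- cutter: Bystander: round steel biscuit cutter, 68 mm across, 30 mm high.
- spice_jar: Bystander: small amber glass jar, 44 mm across, 95 mm high.
- tin: Bystander: tin can, 74 mm across, 110 mm high.
- mug: Bystander: white mug, 80 mm across, 90 mm high.
- salt_pot: Bystander: small white pot with a dark wooden lid, 60 mm across, 50 mm high.
Things that resemble listed ones, but are neither listed nor needed, are in the scene too. Leave any blue or purple look-alike of the lid alone.

How it is judged:
On the way, in this order (a step that is already met when the one before it is completed fails the run):
1. the lid lies flat on the board in the slot and is wedged: pressed on both fences with more than 3 N each (z of lid in the frame of gauge below 0.0145 m and angle between lid's own z axis and vertical below 0.05 rad and contact force between lid and fence_a above 3 N and contact force between lid and fence_b above 3 N), for 0.2 s.
2. the marker's blade is within 2 mm of the rim of the lid, which is flat in the slot (z of lid in the frame of gauge below 0.0145 m and angle between lid's own z axis and vertical below 0.05 rad and x of lid in the frame of marker_edge above -0.032 m), for 0.2 s.
At the end, for the whole second after the job is handed in: The lid lies flat on the gauge board, at rest and still wedged (bearing on both fences), and the marker's blade is within 2 mm of its rim (all of step 2 and contact force between lid and fence_a above 0.1 N and contact force between lid and fence_b above 0.1 N and linear speed of lid below 0.005 m/s); the robot touches nothing.
It fails at once if the lid is rammed into a fence (more than 25 N) (contact force between lid and fence_a above 25 N or contact force between lid and fence_b above 25 N).
It fails at once if another thing on the counter is shifted by more than 30 mm (distance of any of big_lid, spoon, cutter, spice_jar, tin, mug, salt_pot from where it was at the start of the episode above 0.03 m).
It also fails if it takes over 72 s, if anything falls off the work surface, if the arm or the gripper's body presses on something with over 40 N, if the wrist force passes 120 N, or if a joint passes its speed limit or range.

ROBOT

A 7-joint arm with a two-finger parallel gripper is mounted at the origin on the work surface. World frame = base frame: x ahead of the robot, y to its left, z up, the work surface at z = 0. Lengths are in m, angles in rad, forces in N, time in s.
With the tool pointing down it reaches from about 0.425 to 0.925 m from the base axis. Payload 6.8 kg.
Tool frame: the origin (TCP) lies at the very end of the fingers, on their centre line; the grasp point (between the pads) lies 19 mm behind it; z points along the fingers, y is the line along which they close (so a half turn about z gives the same grasp; the last joint's range is limited). The gripper opens to 85 mm and grips with 20 to 120 N. Pads are 22 mm wide; open, the fingers measure 114 mm over their backs; the gripper's body (76 mm by 85 mm) begins 54 mm behind the grasp point. The pads swing forward as they close: fully open they stand 13 mm farther back than shut.
Start: joints at [-1.249, 0.477, 0.022, 1.555, -0.011, 1.109, -0.083], TCP at [0.281, 0.614, 0.231] pointing down, gripper open.
Joint ranges: [-2.96, 2.96], [-0.34, 2.1], [-1.41, 1.46], [0.24, 2.44], [-1.37, 4.51], [0.17, 1.92], [-2.96, 2.96]. Speed limits (rad/s): [2.39, 2.39, 3.14, 3.14, 3.14, 3.14, 3.14].

INTERFACE

Orientations are given as a unit quaternion [w, x, y, z].
In Python, from station import bot gives the robot as it stands.
- The arm moves only by the tool jog_arm, never from a script. Its argument "motion" is a list of rows, each a list of 7 numbers: the turn, a rotation vector about the tool's x, y, z in rad, then the shift along the tool's x, y, z in mm, then the finger opening in mm, from 0 to 85.4. A call has 1 to 10 rows; each row is the pose to reach, as a shift and turn from the pose commanded when the call began, along the tool's axes at that moment; what a row does not reach only later rows make up. A row lasts 1/8 s, in which the tool goes at most 62.5 mm and 10.7 degrees, less where a joint would pass 70% of its speed; a pose out of reach is approached as far as the arm can. A call with a gripper value outside its range is refused whole. The fingers move at their own pace and stop on an object; "grip_force" is the grip in N (left out, the last holds). Time passes only in rows, so rows that repeat a pose let the fingers close. It gives the time, the measured TCP pose, the force, the opening and the grip force at its end, in the units of the state.
- bot.get_obs(): the state, without advancing time (a new reading comes with each control period).
- bot.read_camera(name): name is "scene" or "top"; returns a dict with "pixels" (420x560x3 uint8, red, green, blue), "camera_matrix" (3x3 intrinsics, pixels), "distortion" ([k1, k2, p1, p2, k3] as OpenCV has them; the pictures are not rectified), "T" (4x4, takes a point from camera to world coordinates). Camera axes: x right, y down, z forward; pixel columns grow to the right and rows downward; lengths in m; the calibration is good to about 2 mm. A picture is of the moment at which its call begins. There is no depth.
- bot.hand_in(): hands the job in; it is judged then, once.
Trained networks look in a picture, given as the dict that the camera call returned (one of the last four; its "shot" number tells which), for a name from the list of things; names that differ only in an ending like _2 or _b are one class to them, and where a whole thing is asked for, a point or a joint stands for the part that bears it (a point fixed in the world has none). Each returns a list of dicts, best first, with "score" (0 to 1); they miss things now and then, are a little off and sometimes report something else, mostly with a low value. They report only what shows in the picture. A call takes as long as a camera call. They do not tell look-alikes from the thing itself.
- bot.spot_in(thing, picture): "xy" ([column, row] in pixels, amid what is visible of it).
- bot.tip_of(thing, picture): "xy" ([column, row] in pixels: a listed point, or the origin of a listed thing).
The state is a dict: "t": time; "q": joint angles; "joint_vel": joint speeds; "joint_torque": joint torques, N m; "eef_pos": TCP position; "tool_rot": TCP orientation; "contact_force": force on the tool from outside, world axes, zero at the start; "torque": the same for the moment, N m; "gripper_width": opening from 0.0 (shut) to 1.0 (fully open); "grasp_force": force on a finger pad.
Only numpy, scipy, OpenCV 4.12 (cv2) and the standard library are available. Lean on these libraries where they do the work, as an engineer would, in place of code of your own. Each camera call takes 0.05 s, during which the arm holds its last target. There are 200 camera calls.

## Working session

There is one attempt and no reset: what is moved stays moved. The work goes in short steps, Python scripts to look and compute and a tool call to move; the robot and the scene stay as the last step left them, time stands still between calls to the robot, and variables do not carry over. Pictures are saved under pics/ and viewed, at most 10 in all, crops included, and the job is handed in when it is done.

Besides the shell and the picture viewer there is one more tool, called as a command line: name --pt "numbers of a row" for each row, then --argument value for the rest. jog_arm: Moves the arm, as the interface text tells. Its arguments: {"type":"object","properties":{"motion":{"type":"array"},"grip_force":{"type":"number"}},"required":["motion"]}

```bash
mkdir -p pics; cat > h.py <<'E'
import numpy as np, cv2
from station import bot
def ray(p,xy):
    u=cv2.undistortPoints(np.array([[xy]],float),np.array(p["camera_matrix"],float),np.array(p["distortion"],float))[0,0]
    T=np.array(p["T"]); return T[:3,3],T[:3,:3]@np.array([u[0],u[1],1])
def atz(p,xy,z):
    o,d=ray(p,xy); return o+d*(z-o[2])/d[2]
def proj(p,X):
    T=np.linalg.inv(np.array(p["T"])); r=cv2.Rodrigues(T[:3,:3])[0]
    return cv2.projectPoints(np.array(X,float).reshape(-1,1,3),r,T[:3,3],np.array(p["camera_matrix"],float),np.array(p["distortion"],float))[0][:,0]
def save(p,n): cv2.imwrite("pics/"+n,p["pixels"][:,:,::-1])
E
python3 - <<'E'
from h import *
Z=dict(lid=0,gauge=0,slot_mouth=.012,fence_a=.012,fence_b=.012,marker_edge=.031,marker_grip=.057,big_lid=0)
P={}
for c in("top","scene"):
    p=bot.read_camera(c); P[c]=p; save(p,c+"0.png"); print(c,np.array(p["T"])[:3,3].round(3))
    for n,z in Z.items():
        for r in bot.tip_of(n,p)[:4]: print(n,np.round(r["xy"],1),round(r["score"],2),atz(p,r["xy"],z)[:2].round(4))
    for n in("lid","big_lid"):
        for r in bot.spot_in(n,p)[:6]: print(" spot",n,np.round(r["xy"],1),round(r["score"],2),atz(p,r["xy"],.02)[:2].round(3))
a=np.vstack([P["top"]["pixels"]])
print(bot.get_obs())
E
```

```text
top [ 0.284 -0.021  1.363]
lid [122.5 223.4] 0.88 [0.5058 0.4364]
lid [170.2 179.9] 0.73 [0.6248 0.3091]
lid [161.8 224.3] 0.57 [0.503  0.3273]
lid [349.5 172.5] 0.38 [ 0.6406 -0.1761]
gauge [308.  203.9] 0.92 [ 0.5553 -0.0632]
slot_mouth [276.9 205.7] 0.91 [0.5488 0.019 ]
fence_a [309.8 192. ] 0.81 [ 0.585 -0.068]
fence_a [316.1 219.9] 0.8 [ 0.5101 -0.0834]
fence_b [309.8 192. ] 0.81 [ 0.585 -0.068]
fence_b [316.1 219.9] 0.8 [ 0.5101 -0.0834]
marker_edge [343.3 200.5] 0.75 [ 0.5574 -0.1541]
marker_grip [348.1 172.2] 0.51 [ 0.6265 -0.166 ]
marker_grip [275.1 130.2] 0.47 [0.7421 0.0221]
big_lid [225.9 146. ] 0.59 [0.7184 0.1585]
 spot lid [161.7 224. ] 0.97 [0.501 0.323]
 spot lid [121.2 220.1] 0.84 [0.511 0.434]
 spot lid [169.9 177.4] 0.82 [0.627 0.305]
 spot lid [274.3 124.8] 0.75 [0.771 0.025]
 spot big_lid [227.4 146.5] 0.72 [0.711 0.152]
scene [1.012 0.577 1.01 ]
lid [365.2 281.9] 0.76 [0.5055 0.3272]
lid [396.5 307.2] 0.74 [0.4961 0.4289]
lid [330.9 304.5] 0.72 [0.6237 0.315 ]
gauge [265.8 205. ] 0.6 [ 0.5501 -0.0558]
slot_mouth [282.1 214.4] 0.75 [0.5397 0.0123]
fence_a [267.4
[... 627 characters left out ...]
2,  0.02241416,  1.55543005, -0.01148619,
        1.10931098, -0.08309795]), 'joint_vel': array([ 3.98121798e-04, -5.30920270e-04,  3.51436150e-05,  1.03886018e-03,
       -8.07171426e-04,  8.11647984e-04, -1.06456434e-03]), 'joint_torque': array([-3.04527011e-04, -5.96328521e+01,  1.60587776e+00, -2.81557542e+01,
        1.24854935e-02,  1.47818857e-03,  1.42402988e-05]), 'eef_pos': array([0.28125953, 0.61360861, 0.23130197]), 'tool_rot': array([ 1.96655172e-06,  2.13252825e-01,  9.76997048e-01, -5.25396490e-06]), 'contact_force': array([-0.42269453, -0.01178113,  0.49176583]), 'torque': array([ 0.03407346, -0.06302237,  0.02839575]), 'grasp_force': 0.0, 'gripper_width': 0.9986645984672639}
```

View pics/top0.png

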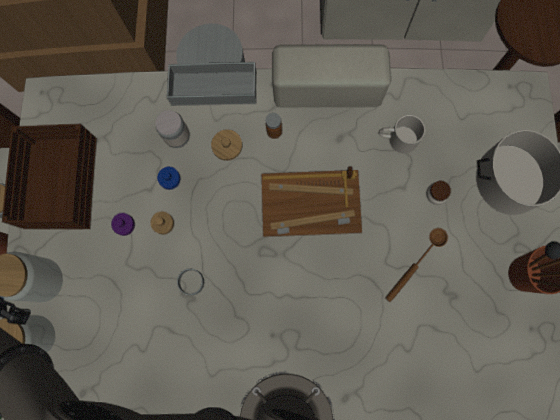

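View pics/scene0.png

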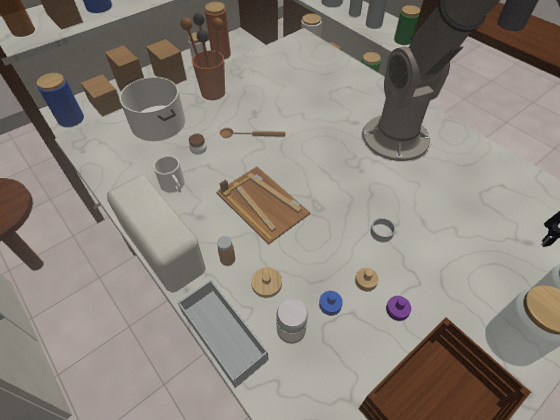

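The lid candidates in the top picture are tan (162,224), blue (169,178), purple (123,224) and the bigger tan one (226,145). By the description I choose the tan one at (162,224). In the scene picture it is at (367,278), and the gauge is at (308,204) in the top picture.

```bash
cat >> h.py <<'E'
from scipy.optimize import least_squares
L=np.array([[-.13,-.08],[-.13,.09],[.13,.09],[.13,-.08]])
def g2w(v,X):
    X=np.atleast_2d(np.array(X,float)); c,s=np.cos(v[2]),np.sin(v[2])
    return np.c_[X[:,0]*c-X[:,1]*s+v[0],X[:,0]*s+X[:,1]*c+v[1],X[:,2]]
E
python3 - <<'E'
from h import *
cr=[]
for c,roi in(("top",(250,160,125,85)),("scene",(205,155,115,95))):
    p=bot.read_camera(c); im=p["pixels"]; x,y,w,h=roi
    lab=cv2.cvtColor(im,cv2.COLOR_RGB2LAB)[...,2]; m=np.zeros(lab.shape,np.uint8)
    m[y:y+h,x:x+w]=(lab[y:y+h,x:x+w]>140)*255
    m=cv2.morphologyEx(m,cv2.MORPH_CLOSE,np.ones((9,9)))
    m=cv2.morphologyEx(m,cv2.MORPH_OPEN,np.ones((7,7)))
    ct=max(cv2.findContours(m,0,1)[0],key=cv2.contourArea)
    hull=cv2.convexHull(ct)[:,0]
    W=np.array([atz(p,q,.012)[:2] for q in hull])
    r=cv2.minAreaRect((W*1000).astype(np.float32)); print(c,r)
    th=np.deg2rad(r[2]); 
    cand=[th+k*np.pi/2 for k in range(4)]; th=min(cand,key=lambda a:abs(np.angle(np.exp(1j*(a+np.pi/2)))))
    th=np.angle(np.exp(1j*th))
    ctr=np.array(r[0])/1000; v=[ctr[0]+.005*np.sin(th),ctr[1]-.005*np.cos(th),th]; print("gauge",np.round(v,4))
    o=im.copy(); 
    B=np.c_[L,np.full(4,.012)]
    big=cv2.resize(im[y:y+h,x:x+w],None,fx=4,fy=4,interpolation=cv2.INTER_CUBIC)
    q=((proj(p,g2w(v,B))-[x,y])*4+2).astype(int); cv2.polylines(big,[q],True,(0,255,0),1)
    cr.append(big)
    a=(135,150) if c=="top" else (315,250)
    cr.append(cv2.resize(im[a[1]:a[1]+80,a[0]:a[0]+70],None,fx=4,fy=4,interpolation=cv2.INTER_CUBIC))
H=np.full((720,790,3),0,np.uint8)
yy=0
for i in(0,2):
    a,b=cr[i],cr[i+1]; H[yy:yy+a.shape[0],:a.shape[1]]=a; H[yy:yy+b.shape[0],505:505+b.shape[1]]=b; yy+=max(a.shape[0],b.shape[0])
H=cv2.resize(H,(658,600)); cv2.imwrite("pics/c1.png",H[:,:,::-1])
E
```

```text
top ((556.9432983398438, -70.46441650390625), (168.30215454101562, 256.9053955078125), 1.7206015586853027)
gauge [ 0.5519 -0.0706 -1.5408]
scene ((556.2208251953125, -68.72517395019531), (168.65135192871094, 264.212890625), 1.34687340259552)
gauge [ 0.5512 -0.0688 -1.5473]
```

View pics/c1.png

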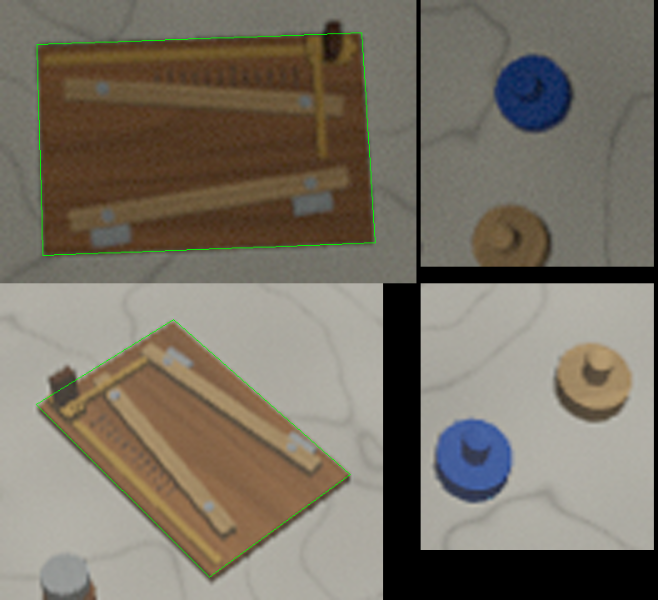

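The close crop confirms the tan lid with its plain knob, next to the blue look-alike. The gauge outline fits, with its origin near (0.5515, -0.070) and yaw -1.544. I'll go above the lid.

jog_arm --pt "0 0 0.18 -55 -28 13 45" --pt "0 0 0.36 -110 -56 26 45" --pt "0 0 0.54 -165 -84 40 45" --pt "0 0 0.72 -220 -112 55 45" --pt "0 0 0.9 -275 -140 70 45" --pt "0 0 1.08 -322 -168 81 45" --pt "0 0 1.114 -322 -168 81 45" --pt "0 0 1.114 -322 -168 81 45" --pt "0 0 1.114 -322 -168 81 45" --grip_force 30

```text
t: 2.33
eef_pos: [0.5031, 0.3286, 0.1505]
tool_rot: [-0.0, 0.696, 0.718, 0.0]
contact_force: [0.5, 0.3, -0.9]
gripper_width: 0.529
grasp_force: 0.0
```

```bash
cat >> h.py <<'E'
from scipy.spatial.transform import Rotation as R
def tool(): 
    o=bot.get_obs(); q=o["tool_rot"]; M=R.from_quat([q[1],q[2],q[3],q[0]]).as_matrix()
    return o,M
def go(x,y,z):
    o,M=tool(); print("pos",o["eef_pos"].round(4),"yaxis",M[:2,1].round(3),"z",M[:,2].round(3),"F",o["contact_force"].round(2)," shift mm",(M.T@(np.array([x,y,z])-o["eef_pos"])*1000).round(1))
E
python3 - <<'E'
from h import *
for c in("top","scene"):
    p=bot.read_camera(c)
    for r in bot.tip_of("lid",p)[:3]: print(np.round(r["xy"],1),round(r["score"],2),atz(p,r["xy"],0)[:2].round(4))
    im=p["pixels"]; hsv=cv2.cvtColor(im,cv2.COLOR_RGB2HSV)
    x,y=np.round(proj(p,[.504,.327,.02])[0]).astype(int)
    x0,y0=x-20,y-20; s=hsv[y0:y0+40,x0:x0+40]
    m=((s[...,0]<25)&(s[...,1]>80)).astype(np.uint8); n,l,st,ce=cv2.connectedComponentsWithStats(m)
    k=1+np.argmax(st[1:,4]); print(c,ce[k]+[x0,y0],st[k], "at z.016",atz(p,ce[k]+[x0,y0],.016)[:2].round(4))
go(.504,.327,.027)
save(p,"s2.png")
E
```

```text
[169.9 181.6] 0.82 [0.62   0.3097]
[161.2 224.6] 0.62 [0.5022 0.329 ]
top [161.65835411 222.49376559] [ 10   9  24  22 401] at z.016 [0.5052 0.3238]
[364.  280.4] 0.62 [0.5047 0.3221]
[397.7 310.8] 0.62 [0.5014 0.4374]
[330.  303.8] 0.61 [0.6242 0.3121]
scene [366.69340974 278.54154728] [  9  10  22  23 349] at z.016 [0.503  0.3269]
pos [0.5035 0.3277 0.1505] yaxis [1.    0.029] z [-0.     0.001 -1.   ] F [0.37 0.49 0.69]  shift mm [ -0.8   0.5 123.5]
```

jog_arm --pt "0 0 0 -1.5 0.5 50 45" --pt "0 0 0 -1.5 0.5 90 45" --pt "0 0 0 -1.5 0.5 112 45" --pt "0 0 0 -1.5 0.5 123 45" --pt "0 0 0 -1.5 0.5 123 45" --pt "0 0 0 -1.5 0.5 123 15" --pt "0 0 0 -1.5 0.5 123 15" --pt "0 0 0 -1.5 0.5 123 15" --pt "0 0 0 -1.5 0.5 123 15" --pt "0 0 0 -1.5 0.5 123 15" --grip_force 30

```text
t: 3.78
eef_pos: [0.5053, 0.3259, 0.0285]
tool_rot: [0.0, 0.698, 0.717, 0.001]
contact_force: [-0.6, -0.1, 6.7]
gripper_width: 0.246
grasp_force: 29.9
```

jog_arm --pt "0 0 0 0 0 -30 15" --pt "0 0 0 0 0 -80 15" --pt "0 0 0 0 0 -100 15" --pt "0 0 0 -55 0 -100 15" --pt "0 0 0 -110 0 -100 15" --pt "0 0 0 -165 0 -100 15" --pt "0 0 0 -215 0 -100 15" --pt "0 0 0 -215 0 -100 15" --pt "0 0 0 -215 0 -100 15"

```text
t: 4.9
eef_pos: [0.5102, 0.1108, 0.1274]
tool_rot: [-0.0, 0.698, 0.717, 0.0]
contact_force: [-0.3, 1.5, -1.2]
gripper_width: 0.248
grasp_force: 29.8
```

```bash
python3 - <<'E'
from h import *
v=[.5515,-.0697,-1.544]
w=g2w(v,[[-.08,0,.012+.028]])[0]; print(w); go(*w)
for c in("top","scene"):
    p=bot.read_camera(c); save(p,c+"3.png")
    for r in bot.tip_of("lid",p)[:3]: print(c,np.round(r["xy"],1),round(r["score"],2),atz(p,r["xy"],.1)[:2].round(4))
o,M=tool();print(o["gripper_width"],o["grasp_force"])
E
```

```text
[0.54935655 0.01027128 0.04      ]
pos [0.5102 0.1108 0.1274] yaxis [1.    0.027] z [-0.     0.001 -1.   ] F [-0.33  1.48 -1.17]  shift mm [-101.6   36.5   87.3]
top [169.4 176.9] 0.87 [0.6076 0.2872]
top [121.7 223.4] 0.87 [0.4896 0.4049]
top [239.6 217.2] 0.62 [0.5035 0.1081]
scene [398.1 309.3] 0.91 [0.5484 0.4494]
scene [330.8 305.2] 0.79 [0.6636 0.3421]
scene [312.6 210.5] 0.76 [0.5065 0.1063]
0.24443064059595646 29.76561963558197
```

jog_arm --pt "0 0 0 -40 15 0 15" --pt "0 0 0 -80 30 0 15" --pt "0 0 0 -102 36.5 0 15" --pt "0 0 0 -102 36.5 20 15" --pt "0 0 0 -102 36.5 45 15" --pt "0 0 0 -102 36.5 57 15" --pt "0 0 0 -102 36.5 57 15" --pt "0 0 0 -102 36.5 57 15"

```text
t: 6.1
eef_pos: [0.5502, 0.0096, 0.071]
tool_rot: [0.0, 0.697, 0.717, 0.0]
contact_force: [-0.1, 0.4, -0.7]
gripper_width: 0.246
grasp_force: 29.8
```

```bash
python3 - <<'E'
from h import *
v=[.5515,-.0697,-1.544]
w=g2w(v,[[-.08,0,.012+.028]])[0]; go(*w)
cr=[]
for c,roi in(("top",(245,155,140,90)),("scene",(200,150,140,110))):
    p=bot.read_camera(c); x,y,W,H=roi
    big=cv2.resize(p["pixels"][y:y+H,x:x+W],None,fx=4,fy=4,interpolation=cv2.INTER_CUBIC)
    def dr(P,col): cv2.polylines(big,[((proj(p,g2w(v,P))-[x,y])*4+2).astype(int)],False,col,1)
    dr([[-.13,-.08,.012],[-.13,.09,.012],[.13,.09,.012],[.13,-.08,.012],[-.13,-.08,.012]],(0,255,0))
    t=np.tan(np.deg2rad(6))
    for s in(1,-1): dr([[-.11,s*(.031+.11*t),.024],[.11,s*(.031-.11*t),.024]],(255,0,0))
    cr.append(big)
cv2.imwrite("pics/c4.png",cv2.resize(np.vstack(cr),None,fx=.75,fy=.75)[:,:,::-1])
E
```

```text
pos [0.5502 0.0096 0.071 ] yaxis [1.    0.027] z [ 0.001  0.    -1.   ] F [-0.05  0.39 -0.72]  shift mm [ 0.7 -0.8 31. ]
```

View pics/c4.png

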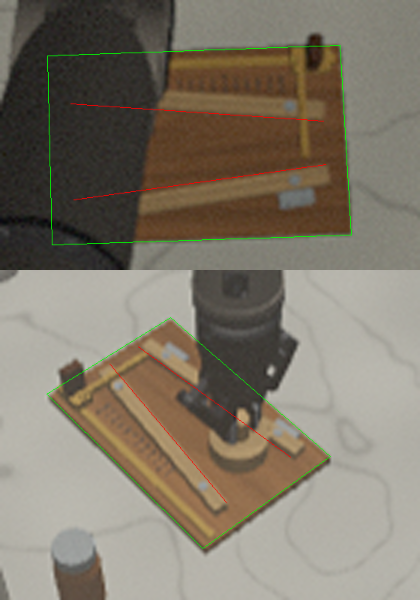

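The red nominal slot edges fit fence_a. fence_b's edge sits a little outside its line, so the slot is slightly wider than nominal. The lid hangs over the mouth, and I'll lower it.

jog_arm --pt "0 0 0 0 -1.5 15 15" --pt "0 0 0 0 -1.5 23 15" --pt "0 0 0 0 -1.5 27 15" --pt "0 0 0 0 -1.5 29 15" --pt "0 0 0 0 -1.5 29 15"

```text
t: 6.82
eef_pos: [0.5481, 0.0093, 0.0412]
tool_rot: [-0.0, 0.698, 0.717, -0.0]
contact_force: [0.2, 0.1, -1.6]
gripper_width: 0.245
grasp_force: 29.8
```

jog_arm --pt "0 0 0 0 0 0.7 15" --pt "0 0 0 0 0 0.7 15" --pt "0 0 0 0 0 0.7 45" --pt "0 0 0 0 0 0.7 45" --pt "0 0 0 0 0 -20 45" --pt "0 0 0 0 0 -40 45" --pt "0 0 0 30 1 -40 0" --pt "0 0 0 57 1 -40 0" --pt "0 0 0 57 1 -40 0" --pt "0 0 0 57 1 -40 0"

```text
t: 8.07
eef_pos: [0.5475, 0.0655, 0.0813]
tool_rot: [0.0, 0.698, 0.716, -0.0]
contact_force: [-0.9, -1.1, -0.2]
gripper_width: -0.001
grasp_force: 0.0
```

```bash
python3 - <<'E'
from h import *
v=[.5515,-.0697,-1.544]
go(*g2w(v,[[-.135,-.001,.020]])[0]); print(bot.get_obs()["gripper_width"])
cr=[]
for c,roi in(("top",(245,155,140,90)),("scene",(200,150,140,110))):
    p=bot.read_camera(c); x,y,W,H=roi
    for r in bot.tip_of("lid",p)[:4]:print(c,r["score"],atz(p,r["xy"],.012)[:2].round(4))
    cr.append(cv2.resize(p["pixels"][y:y+H,x:x+W],None,fx=3,fy=3,interpolation=cv2.INTER_CUBIC))
cv2.imwrite("pics/c5.png",np.vstack(cr)[:,:,::-1])
E
```

```text
pos [0.5475 0.0655 0.0813] yaxis [1.    0.026] z [ 0.    -0.001 -1.   ] F [-0.87 -1.11 -0.2 ]  shift mm [-0.2 -0.6 61.3]
-0.000975904505715592
top 0.93 [0.4963 0.4292]
top 0.6 [0.6278 0.2971]
scene 0.95 [0.6337 0.3177]
scene 0.92 [0.5048 0.4342]
scene 0.56 [ 0.5462 -0.1673]
scene 0.52 [0.549  0.0076]
```

View pics/c5.png

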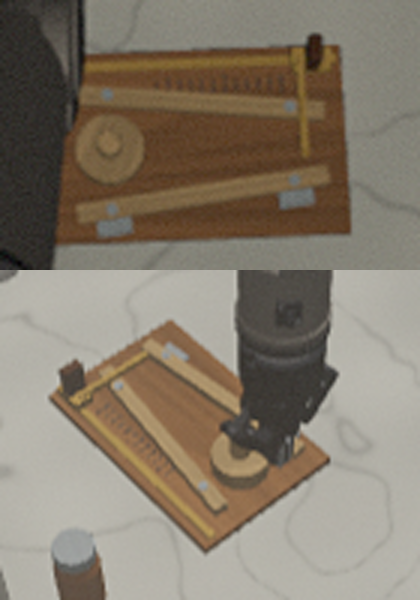

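The lid is flat in the mouth, at about (110,148) in the top crop. I'll lower the closed fingers behind it.

jog_arm --pt "0 0 0 0 0 30 0" --pt "0 0 0 0 0 50 0" --pt "0 0 0 0 0 61 0" --pt "0 0 0 -4 0 61 0" --pt "0 0 0 -8 0 61 0" --pt "0 0 0 -12 0 61 0" --pt "0 0 0 -16 0 61 0" --pt "0 0 0 -20 0 61 0" --pt "0 0 0 -24 0 61 0" --pt "0 0 0 -24 0 61 0"

```text
t: 9.52
eef_pos: [0.5482, 0.0418, 0.0203]
tool_rot: [0.0, 0.698, 0.716, -0.0]
contact_force: [-0.3, 0.8, -0.3]
gripper_width: 0.0
grasp_force: 0.0
```

```bash
cat > f.py <<'E'
from h import *
v=[.5515,-.0697,-1.544]
o,M=tool(); e=o["eef_pos"]; c,s=np.cos(v[2]),np.sin(v[2]); G=np.array([[c,s],[-s,c]])
print("gauge TCP",(G@(e[:2]-v[:2])*1000).round(1),"z",(e[2]*1000).round(1),"F gauge",(G@o["contact_force"][:2]).round(2),o["contact_force"][2].round(2))
E
python3 f.py
```

```text
gauge TCP [-111.5   -0.3] z 20.3 F gauge [-0.78 -0.28] -0.34
```

jog_arm --pt "0 0 0 -5 0 0 0" --pt "0 0 0 -10 0 0 0" --pt "0 0 0 -15 0 0 0" --pt "0 0 0 -20 0 0 0" --pt "0 0 0 -25 0 0 0" --pt "0 0 0 -30 0 0 0" --pt "0 0 0 -34 0 0 0" --pt "0 0 0 -38 0 0 0" --pt "0 0 0 -41 0 0 0" --pt "0 0 0 -44 0 0 0"

```text
t: 10.78
eef_pos: [0.5493, -0.0018, 0.0203]
tool_rot: [-0.0, 0.697, 0.717, -0.0]
contact_force: [0.1, 2.1, -0.2]
gripper_width: -0.001
grasp_force: 0.3
```

```bash
python3 f.py
```

```text
gauge TCP [-67.9  -0.4] z 20.3 F gauge [-2.07  0.12] -0.18
```

jog_arm --pt "0 0 0 -1 0 0 0" --pt "0 0 0 -2 0 0 0" --pt "0 0 0 -3 0 0 0" --pt "0 0 0 -4 0 0 0" --pt "0 0 0 -5 0 0 0" --pt "0 0 0 -6 0 0 0" --pt "0 0 0 -7 0 0 0" --pt "0 0 0 -8 0 0 0" --pt "0 0 0 -9 0 0 0" --pt "0 0 0 -10 0 0 0"

```text
t: 12.02
eef_pos: [0.5496, -0.0117, 0.0203]
tool_rot: [-0.0, 0.697, 0.717, -0.0]
contact_force: [0.6, 1.2, -0.8]
gripper_width: 0.001
grasp_force: 0.4
```

jog_arm --pt "0 0 0 -0.5 0 0 0" --pt "0 0 0 -1 0 0 0" --pt "0 0 0 -1.5 0 0 0" --pt "0 0 0 -2 0 0 0" --pt "0 0 0 -2.5 0 0 0" --pt "0 0 0 -3 0 0 0" --pt "0 0 0 -3.5 0 0 0" --pt "0 0 0 -4 0 0 0" --pt "0 0 0 -4.5 0 0 0"

```text
t: 13.15
eef_pos: [0.5498, -0.0162, 0.0203]
tool_rot: [0.0, 0.698, 0.717, 0.0]
contact_force: [0.9, 0.8, -0.3]
gripper_width: -0.002
grasp_force: 0.4
```

jog_arm --pt "0 0 0 -0.5 0 0 0" --pt "0 0 0 -1 0 0 0" --pt "0 0 0 -1.5 0 0 0" --pt "0 0 0 -2 0 0 0" --pt "0 0 0 -2.5 0 0 0" --pt "0 0 0 -3 0 0 0" --pt "0 0 0 -3.5 0 0 0" --pt "0 0 0 -4 0 0 0"

```text
t: 14.15
eef_pos: [0.5499, -0.0202, 0.0203]
tool_rot: [-0.0, 0.698, 0.717, 0.0]
contact_force: [-0.3, 0.4, -0.3]
gripper_width: 0.001
grasp_force: 0.4
```

jog_arm --pt "0 0 0 -0.5 0 0 0" --pt "0 0 0 -1 0 0 0" --pt "0 0 0 -1.5 0 0 0" --pt "0 0 0 -2 0 0 0" --pt "0 0 0 -2.5 0 0 0" --pt "0 0 0 -3 0 0 0" --pt "0 0 0 -3.5 0 0 0" --pt "0 0 0 -4 0 0 0"

```text
t: 15.15
eef_pos: [0.5499, -0.0242, 0.0203]
tool_rot: [-0.0, 0.698, 0.717, -0.0]
contact_force: [0.4, -0.0, -0.5]
gripper_width: -0.002
grasp_force: 0.4
```

jog_arm --pt "0 0 0 -0.5 0 0 0" --pt "0 0 0 -1 0 0 0" --pt "0 0 0 -1.5 0 0 0" --pt "0 0 0 -2 0 0 0" --pt "0 0 0 -2.5 0 0 0" --pt "0 0 0 -3 0 0 0" --pt "0 0 0 -3.5 0 0 0" --pt "0 0 0 -4 0 0 0"

```text
t: 16.15
eef_pos: [0.5501, -0.0282, 0.0203]
tool_rot: [-0.0, 0.697, 0.717, -0.0]
contact_force: [0.5, 0.6, -1.3]
gripper_width: -0.002
grasp_force: 0.4
```

```bash
python3 f.py; python3 - <<'E'
from h import *
cr=[]
for c,roi in(("top",(245,155,140,90)),("scene",(200,150,140,110))):
    p=bot.read_camera(c); x,y,W,H=roi
    cr.append(cv2.resize(p["pixels"][y:y+H,x:x+W],None,fx=3,fy=3,interpolation=cv2.INTER_CUBIC))
cv2.imwrite("pics/c6.png",np.vstack(cr)[:,:,::-1])
E
```

```text
gauge TCP [-41.5  -0.3] z 20.3 F gauge [-0.63  0.51] -1.31
```

View pics/c6.png

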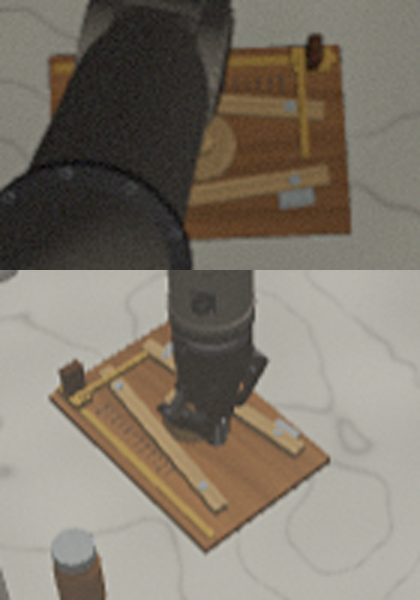

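The lid moves ahead of the fingers, at about (208,148) in the crop, and isn't wedged yet. I'll keep going.

jog_arm --pt "0 0 0 -0.5 0 0 0" --pt "0 0 0 -1 0 0 0" --pt "0 0 0 -1.5 0 0 0" --pt "0 0 0 -2 0 0 0" --pt "0 0 0 -2.5 0 0 0" --pt "0 0 0 -3 0 0 0" --pt "0 0 0 -3.5 0 0 0" --pt "0 0 0 -4 0 0 0"

```text
t: 17.25
eef_pos: [0.5502, -0.0322, 0.0203]
tool_rot: [-0.0, 0.697, 0.717, 0.0]
contact_force: [-0.0, 0.5, -0.0]
gripper_width: 0.0
grasp_force: 0.4
```

jog_arm --pt "0 0 0 -0.5 0 0 0" --pt "0 0 0 -1 0 0 0" --pt "0 0 0 -1.5 0 0 0" --pt "0 0 0 -2 0 0 0" --pt "0 0 0 -2.5 0 0 0" --pt "0 0 0 -3 0 0 0" --pt "0 0 0 -3.5 0 0 0" --pt "0 0 0 -4 0 0 0"

```text
t: 18.25
eef_pos: [0.5503, -0.0362, 0.0203]
tool_rot: [0.0, 0.697, 0.717, 0.0]
contact_force: [0.4, 0.9, -0.2]
gripper_width: 0.001
grasp_force: 0.4
```

jog_arm --pt "0 0 0 -0.5 0 0 0" --pt "0 0 0 -1 0 0 0" --pt "0 0 0 -1.5 0 0 0" --pt "0 0 0 -2 0 0 0" --pt "0 0 0 -2.5 0 0 0" --pt "0 0 0 -3 0 0 0" --pt "0 0 0 -3.5 0 0 0" --pt "0 0 0 -4 0 0 0"

```text
t: 19.25
eef_pos: [0.5504, -0.0402, 0.0203]
tool_rot: [-0.0, 0.697, 0.717, -0.0]
contact_force: [-0.2, 0.4, -0.1]
gripper_width: 0.001
grasp_force: 0.4
```

jog_arm --pt "0 0 0 -0.5 0 0 0" --pt "0 0 0 -1 0 0 0" --pt "0 0 0 -1.5 0 0 0" --pt "0 0 0 -2 0 0 0" --pt "0 0 0 -2.5 0 0 0" --pt "0 0 0 -3 0 0 0" --pt "0 0 0 -3.5 0 0 0" --pt "0 0 0 -4 0 0 0"

```text
t: 20.25
eef_pos: [0.5505, -0.0442, 0.0203]
tool_rot: [-0.0, 0.698, 0.717, -0.0]
contact_force: [0.6, 0.8, -0.1]
gripper_width: 0.001
grasp_force: 0.4
```

jog_arm --pt "0 0 0 -0.5 0 0 0" --pt "0 0 0 -1 0 0 0" --pt "0 0 0 -1.5 0 0 0" --pt "0 0 0 -2 0 0 0" --pt "0 0 0 -2.5 0 0 0" --pt "0 0 0 -3 0 0 0" --pt "0 0 0 -3.5 0 0 0"

```text
t: 21.12
eef_pos: [0.5506, -0.0477, 0.0203]
tool_rot: [-0.0, 0.697, 0.717, 0.0]
contact_force: [0.6, 0.7, -0.6]
gripper_width: -0.001
grasp_force: 0.4
```

jog_arm --pt "0 0 0 -0.5 0 0 0" --pt "0 0 0 -1 0 0 0" --pt "0 0 0 -1.5 0 0 0" --pt "0 0 0 -2 0 0 0" --pt "0 0 0 -2.5 0 0 0" --pt "0 0 0 -3 0 0 0" --pt "0 0 0 -3.5 0 0 0"

```text
t: 22.0
eef_pos: [0.5509, -0.051, 0.0203]
tool_rot: [0.0, 0.697, 0.717, 0.0]
contact_force: [0.8, 1.1, 0.4]
gripper_width: -0.0
grasp_force: 0.7
```

jog_arm --pt "0 0 0 -0.5 0 0 0" --pt "0 0 0 -1 0 0 0" --pt "0 0 0 -1.5 0 0 0" --pt "0 0 0 -1.5 0 0 0"

```text
t: 22.5
eef_pos: [0.5509, -0.0516, 0.0203]
tool_rot: [-0.0, 0.697, 0.717, 0.0]
contact_force: [1.4, 4.9, 0.3]
gripper_width: 0.004
grasp_force: 2.5
```

jog_arm --pt "0 0 0 -0.4 0 0 0" --pt "0 0 0 -0.8 0 0 0" --pt "0 0 0 -0.8 0 0 0" --pt "0 0 0 -0.8 0 0 0"

```text
t: 23.0
eef_pos: [0.5509, -0.0517, 0.0203]
tool_rot: [-0.001, 0.697, 0.717, 0.001]
contact_force: [0.4, 6.3, 1.1]
gripper_width: 0.004
grasp_force: 3.3
```

jog_arm --pt "0 0 0 -0.4 0 0 0" --pt "0 0 0 -0.8 0 0 0" --pt "0 0 0 -1.2 0 0 0" --pt "0 0 0 -1.2 0 0 0" --pt "0 0 0 -1.2 0 0 0"

```text
t: 23.62
eef_pos: [0.5509, -0.0519, 0.0203]
tool_rot: [-0.001, 0.697, 0.717, 0.001]
contact_force: [1.2, 8.4, 0.7]
gripper_width: 0.003
grasp_force: 4.4
```

```bash
python3 f.py; python3 - <<'E'
from h import *
F=[]
for i in range(4): bot.read_camera("scene"); F.append(bot.get_obs()["contact_force"])
print(np.round(F,1))
E
```

```text
gauge TCP [-17.8  -0.1] z 20.3 F gauge [-8.35  1.47] 0.71
[[0.6 9.  1.4]
 [0.  9.7 1.3]
 [0.8 8.9 1.6]
 [0.8 9.  2.8]]
```

That reads about 9 N. I'll give a touch more, then back off and rise.

jog_arm --pt "0 0 0 -0.5 0 0 0" --pt "0 0 0 -0.5 0 0 0" --pt "0 0 0 -0.5 0 0 0" --pt "0 0 0 3 0 0 0" --pt "0 0 0 10 0 0 0" --pt "0 0 0 16 0 -10 0" --pt "0 0 0 16 0 -50 0" --pt "0 0 0 16 0 -90 0" --pt "0 0 0 16 0 -90 0"

```text
t: 24.95
eef_pos: [0.5527, -0.0389, 0.1139]
tool_rot: [0.002, 0.698, 0.716, 0.002]
contact_force: [-0.7, -0.3, -0.4]
gripper_width: -0.002
grasp_force: 0.0
```

```bash
python3 f.py; python3 - <<'E'
from h import *
v=[.5515,-.0697,-1.544]
p=bot.read_camera("scene")
for n,z in(("marker_grip",.057),("marker_edge",.031),("lid",.012)):
    for c in("top","scene"):
        p=bot.read_camera(c)
        for r in bot.tip_of(n,p)[:4]: print(n,c,np.round(r["xy"],1),round(r["score"],2),atz(p,r["xy"],z)[:2].round(4))
# marker behind: target TCP gauge x .175? y +.073
for gx in(.13,.16): print(gx,g2w(v,[[gx,.073,.05]])[0].round(4))
go(*g2w(v,[[.15,.073,.13]])[0])
E
```

```text
gauge TCP [-30.7   2. ] z 113.9 F gauge [ 0.27 -0.73] -0.41
marker_grip top [345.7 175.4] 0.63 [ 0.618  -0.1596]
marker_grip scene [217.6 184.3] 0.75 [ 0.6411 -0.1794]
marker_edge top [343.8 199.2] 0.75 [ 0.5609 -0.1555]
marker_edge scene [245.7 182.5] 0.53 [ 0.5574 -0.149 ]
lid top [171.4 178.4] 0.95 [0.6259 0.303 ]
lid top [124.3 221.9] 0.76 [0.5079 0.4275]
lid top [318.  207.2] 0.5 [ 0.5439 -0.089 ]
lid scene [400.2 309.9] 0.75 [0.5006 0.4415]
lid scene [258.  193.6] 0.62 [ 0.5463 -0.1003]
lid scene [329.7 305.2] 0.6 [0.6321 0.3176]
0.13 [ 0.628  -0.1977  0.05  ]
0.16 [ 0.6288 -0.2277  0.05  ]
pos [ 0.5503 -0.0387  0.1101] yaxis [1.    0.027] z [-0. -0. -1.] F [ 0.92  0.55 -0.73]  shift mm [-181.    73.4  -19.9]
```

jog_arm --pt "0 0 0 -50 20 -20 0" --pt "0 0 0 -100 40 -20 0" --pt "0 0 0 -145 60 -20 0" --pt "0 0 0 -166 73.4 -20 0" --pt "0 0 0 -166 73.4 -20 0" --pt "0 0 0 -166 73.4 20 0" --pt "0 0 0 -166 73.4 50 0" --pt "0 0 0 -166 73.4 65 0" --pt "0 0 0 -166 73.4 65 0"

```text
t: 26.72
eef_pos: [0.6275, -0.2015, 0.0445]
tool_rot: [-0.001, 0.697, 0.717, -0.0]
contact_force: [0.9, -0.6, 0.5]
gripper_width: 0.004
grasp_force: 0.0
```

```bash
python3 f.py; python3 - <<'E'
from h import *
cr=[]
for c,roi in(("top",(245,155,140,90)),("scene",(180,140,140,110))):
    p=bot.read_camera(c); x,y,W,H=roi
    cr.append(cv2.resize(p["pixels"][y:y+H,x:x+W],None,fx=3,fy=3,interpolation=cv2.INTER_CUBIC))
cv2.imwrite("pics/c7.png",np.vstack(cr)[:,:,::-1])
E
```

```text
gauge TCP [133.8  72.4] z 44.5 F gauge [0.6  0.92] 0.48
```

View pics/c7.png

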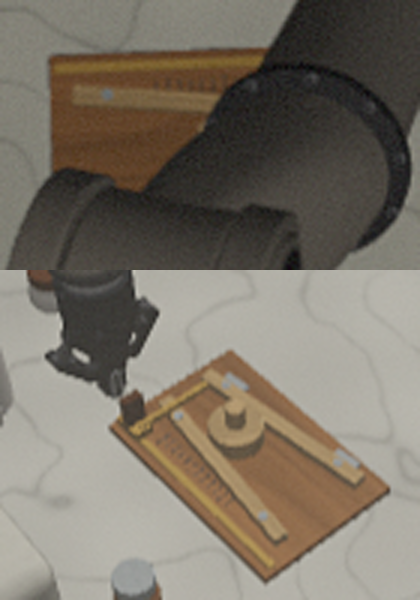

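The lid sits between the fences, at (236,425) in the lower crop, and the fingers stand behind the dark tab at (131,405). I'll push the marker.

jog_arm --pt "0 0 0 4 0 0 0" --pt "0 0 0 8 0 0 0" --pt "0 0 0 12 0 0 0" --pt "0 0 0 16 0 0 0" --pt "0 0 0 20 0 0 0" --pt "0 0 0 24 0 0 0" --pt "0 0 0 28 0 0 0" --pt "0 0 0 32 0 0 0" --pt "0 0 0 36 0 0 0" --pt "0 0 0 39 0 0 0"

```text
t: 28.08
eef_pos: [0.6271, -0.1633, 0.0453]
tool_rot: [-0.0, 0.697, 0.717, 0.0]
contact_force: [-0.2, -1.1, 2.0]
gripper_width: 0.001
grasp_force: 0.6
```

```bash
python3 f.py; python3 - <<'E'
from h import *
F=[]
for i in range(3): p=bot.read_camera("scene"); F.append(bot.get_obs()["contact_force"])
print(np.round(F,1))
x,y,W,H=190,140,110,90
cv2.imwrite("pics/c8.png",cv2.resize(p["pixels"][y:y+H,x:x+W],None,fx=6,fy=6,interpolation=cv2.INTER_CUBIC)[:,:,::-1])
E
```

```text
gauge TCP [95.6 73.1] z 45.3 F gauge [ 1.11 -0.27] 1.98
[[-0.7 -1.5  0.3]
 [-0.2 -1.1  0.5]
 [-0.4  0.8  0.1]]
```

View pics/c8.png

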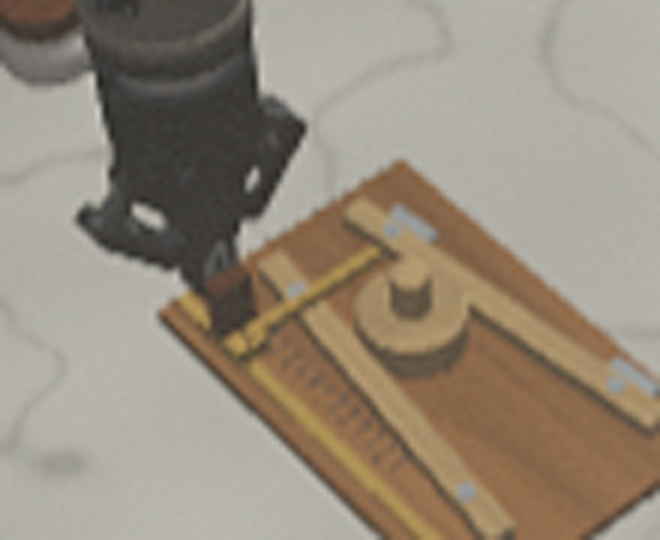

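The blade (380,250 to 245,340) is now roughly 10 mm from the rim, as predicted. I'll close in slowly.

jog_arm --pt "0 0 0 1 0 0 0" --pt "0 0 0 2 0 0 0" --pt "0 0 0 3 0 0 0" --pt "0 0 0 4 0 0 0" --pt "0 0 0 5 0 0 0" --pt "0 0 0 6 0 0 0" --pt "0 0 0 7 0 0 0" --pt "0 0 0 8 0 0 0" --pt "0 0 0 8 0 0 0"

```text
t: 29.35
eef_pos: [0.6269, -0.1554, 0.0453]
tool_rot: [-0.0, 0.697, 0.717, 0.0]
contact_force: [0.1, -1.3, 0.1]
gripper_width: 0.004
grasp_force: 0.3
```

jog_arm --pt "0 0 0 0.3 0 0 0" --pt "0 0 0 0.6 0 0 0" --pt "0 0 0 0.9 0 0 0" --pt "0 0 0 1.2 0 0 0" --pt "0 0 0 1.5 0 0 0" --pt "0 0 0 1.5 0 0 0"

```text
t: 30.1
eef_pos: [0.6269, -0.154, 0.0453]
tool_rot: [-0.0, 0.697, 0.717, 0.0]
contact_force: [-0.0, -1.6, 0.3]
gripper_width: 0.0
grasp_force: 0.5
```

jog_arm --pt "0 0 0 0.3 0 0 0" --pt "0 0 0 0.6 0 0 0" --pt "0 0 0 0.9 0 0 0" --pt "0 0 0 1.2 0 0 0" --pt "0 0 0 1.2 0 0 0"

```text
t: 30.72
eef_pos: [0.6268, -0.1529, 0.0453]
tool_rot: [-0.0, 0.697, 0.717, -0.0]
contact_force: [-1.3, -0.8, -0.1]
gripper_width: 0.004
grasp_force: 0.5
```

jog_arm --pt "0 0 0 0.3 0 0 0" --pt "0 0 0 0.6 0 0 0" --pt "0 0 0 0.9 0 0 0" --pt "0 0 0 0.9 0 0 0"

```text
t: 31.22
eef_pos: [0.6268, -0.152, 0.0453]
tool_rot: [-0.0, 0.698, 0.717, -0.0]
contact_force: [-0.8, -1.1, -0.7]
gripper_width: -0.001
grasp_force: 0.5
```

jog_arm --pt "0 0 0 0.3 0 0 0" --pt "0 0 0 0.6 0 0 0" --pt "0 0 0 0.8 0 0 0" --pt "0 0 0 0.8 0 0 0"

```text
t: 31.72
eef_pos: [0.6268, -0.1514, 0.0453]
tool_rot: [0.0, 0.698, 0.717, -0.0]
contact_force: [-0.9, -1.6, -0.6]
gripper_width: 0.001
grasp_force: 0.9
```

jog_arm --pt "0 0 0 0.2 0 0 0" --pt "0 0 0 0.4 0 0 0" --pt "0 0 0 0.4 0 0 0"

```text
t: 32.1
eef_pos: [0.6268, -0.1513, 0.0453]
tool_rot: [0.0, 0.698, 0.716, -0.0]
contact_force: [-2.0, -3.3, -0.4]
gripper_width: 0.003
grasp_force: 1.8
```

```bash
python3 f.py; python3 - <<'E'
from h import *
F=[]
for i in range(5): p=bot.read_camera("scene"); o=bot.get_obs(); F.append([*o["contact_force"],o["grasp_force"],o["eef_pos"][1]*1000])
print(np.round(F,2))
x,y,W,H=190,140,110,90
cv2.imwrite("pics/c9.png",cv2.resize(p["pixels"][y:y+H,x:x+W],None,fx=6,fy=6,interpolation=cv2.INTER_CUBIC)[:,:,::-1])
E
```

```text
gauge TCP [83.6 73.1] z 45.3 F gauge [ 3.2  -2.08] -0.42
[[-1.0000e-01 -3.8900e+00 -1.7900e+00  1.8700e+00 -1.5132e+02]
 [-6.8000e-01 -4.1400e+00  1.0000e-01  1.9500e+00 -1.5130e+02]
 [ 1.2000e-01 -4.1600e+00 -9.0000e-01  2.0400e+00 -1.5131e+02]
 [-1.3200e+00 -3.7500e+00 -1.1100e+00  2.1200e+00 -1.5131e+02]
 [-5.6000e-01 -4.3200e+00 -6.2000e-01  2.2000e+00 -1.5132e+02]]
```

View pics/c9.png

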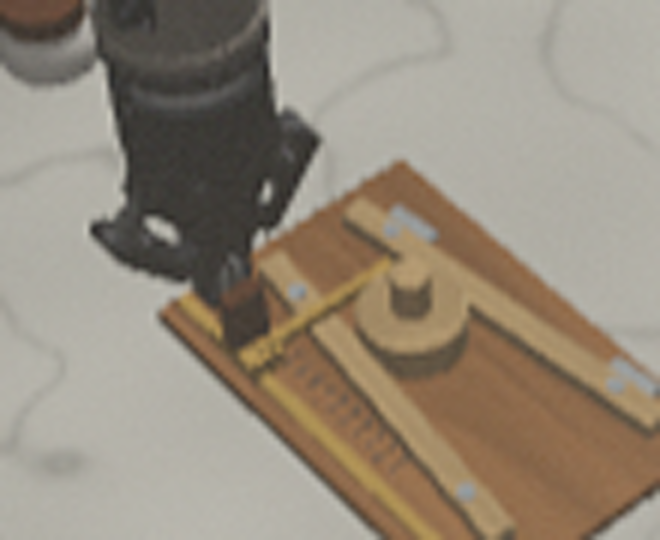

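The blade now meets the rim near (390,270). The tool stopped at the predicted place, with about 3 N on the lid. I'll back off straight and rise.

jog_arm --pt "0 0 0 -3 0 0 0" --pt "0 0 0 -12 0 0 0" --pt "0 0 0 -25 0 0 0" --pt "0 0 0 -25 0 -40 0" --pt "0 0 0 -25 0 -90 0" --pt "0 0 0 -25 0 -110 0" --pt "0 0 0 -25 0 -110 0" --pt "0 0 0 -25 0 -110 0"

```text
t: 33.35
eef_pos: [0.6264, -0.1756, 0.1536]
tool_rot: [-0.001, 0.698, 0.717, -0.001]
contact_force: [0.2, -0.2, -0.8]
gripper_width: -0.005
grasp_force: 0.0
```

```bash
python3 f.py; python3 - <<'E'
from h import *
p=bot.read_camera("scene")
x,y,W,H=190,140,110,90
cv2.imwrite("pics/c10.png",cv2.resize(p["pixels"][y:y+H,x:x+W],None,fx=6,fy=6,interpolation=cv2.INTER_CUBIC)[:,:,::-1])
E
```

```text
gauge TCP [107.8  72.1] z 153.6 F gauge [0.17 0.22] -0.75
```

View pics/c10.png

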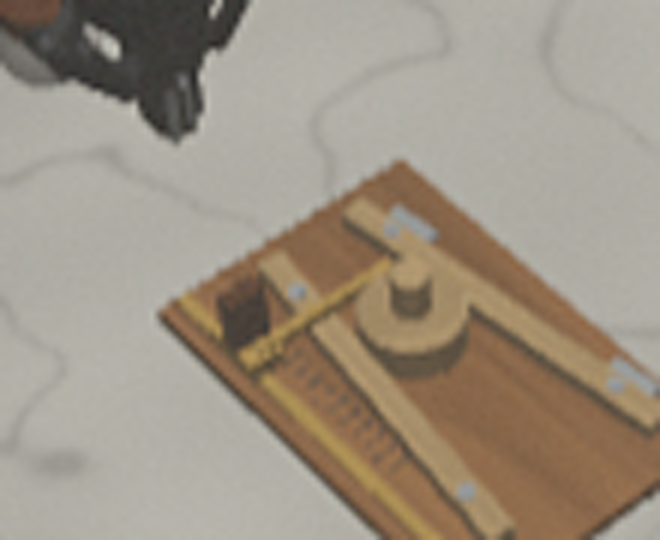

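The lid at (412,310) hasn't moved, the blade still touches its rim, and the gripper is clear. I'll hand in the job.

```bash
python3 -c "
from station import bot
print(bot.hand_in())"
```

```text
the job is handed in; nothing more can be done
None
```

The lid is wedged flat in the gauge at about 9–10 N, the marker blade rests against its rim, and the job is handed in after about 33 s; the hand-in returned no verdict.

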